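Third hand at the collimating stand

TASK

Slide the fixture's jaw fully back to free the black prism cell, take the cell out upright, and stand it flat on the bed of the collimating stand with its brass seating face flush against the middle of the sprung stop plate. Press it steadily so that the red pointer stays in the green band (never drive the stop to its end), keep that up for a couple of seconds and finish still holding and pressing the cell there, so that a colleague can screw it down. Leave the other things on the bench alone.

Things in the scene. Friction and masses are not known exactly. Their poses are not given: they have to be found in the camera images.
- cell: Loose prism cell, 0.15-0.31 kg: black block 44 (x) x 36 (y) x 46 (z) mm, clear prism ridge on top (to 60 mm). Origin: centre of the block's underside, z up. The +x face (x = 22 mm) is the brass seating face. A low foot tab at the back, 30 mm wide, 10 high, spans x = -36 to -22. Grip its plain y faces from above, TCP 32 mm above the origin. Starts upright in the fixture, same x direction.
- seat (a point): Centre of the cell's brass seating face, 22 mm ahead (+x) of the cell's origin and 23 mm above its underside.
- fixture: Fixed grey slide-jaw fixture, plate 165 (x) x 80 (y) x 18 (z) mm, yaw varies. Origin: centre of its underside. The cell stands on the plate, origin at fixture x = 15, y within 6, z = 18 mm, its seating face against the low fixed steel jaw (x = 37.5 to 55.5, top 36 mm up, 60 wide). The steel sliding jaw is on the -x side.
- jaw (a joint): Travel of the sliding jaw along the fixture's -x, away from the cell, m: 0 closed, 0.030 fully back. Starts at 0 to 0.003; about 2.5 N friction, stays where left. Closed, its lip reaches 12 mm over the cell's foot tab, so the cell cannot be lifted until the jaw is back.
- jaw_post (a point): Top centre of the upright brass post on the sliding jaw, 72 mm above the bench: 14 mm diameter, 35 mm tall above the jaw's flat top (37 mm above the bench). At jaw 0 it lies at fixture x = -34 mm, y = 0; it moves with the jaw. Pinch it from above across the fixture's y, or push it.
- stand: Fixed cast-iron collimating stand: flat bed x = -110 to 140, y = -65 to 65 mm, top 25 mm above the bench, yaw varies. Origin on the bench under the bed, z up. +x is the pressing direction, towards the dark spring housing (x = 82 to 132, 70 wide, top 72 mm up; fixed brass crank at +y, not used, to 89 mm). The white scale on its top has a green band; the stop plate carries a red pointer.
- stop (a joint): Travel of the sprung stop plate along the stand's +x, in m: 0 at rest, 0.024 at its end. Spring 700 N/m without preload, so 0.0125 is about 9 N. The pointer's tip is in the green band from 0.008 to 0.017 (about 6 to 12 N). It springs back when not pressed.
- stop_face (a point): Centre of the stop plate's front face (the face looking to the stand's -x, 44 mm wide, from 28 to 73 mm above the bench); moves with the plate. At rest at stand x = 30 mm, y = 0, 48 mm above the bench.
- body_tube: Lacquered brass microscope body tube, 125 mm long, 40 mm thick, lying on a small foot; bystander. Origin: under its middle.
- gear: Bronze pinion gear, 58 mm across, 22 mm high, flat on the bench; bystander. Origin: centre of underside.
- mirror_mount: Cream enamel mirror mount, foot 50 x 60 mm, 64 mm high; bystander. Origin: centre of underside.
- eyepiece: Brass eyepiece, 36 mm across, 45 mm high; bystander. Origin: centre of underside.
- screwdriver: Screwdriver, 160 mm long, lying on the bench for the colleague; bystander.
Not all that is in view belongs to the job. Several things have the shape of the fixture; the one meant has the colours described above.

How it is judged:
On the way, in this order (a step that is already met when the one before it is completed fails the run):
1. the sliding jaw is fully back (over 22 mm) (value of joint jaw above 0.022 m), for 0.2 s.
2. the cell stands on the stand's bed, seating face against the stop plate, pressed with the pointer in the green band for a second and a half (value of joint stop between 0.008 and 0.017 m and contact force between cell and stop between 3.5 and 14 N and contact force between the fingers and cell above 1 N and z of cell in the frame of stand between 0.021 and 0.029 m and y of cell in the frame of stand between -0.008 and 0.008 m and x of seat in the frame of stand above 0.025 m and angle between the x axis of cell and the x axis of stand, either way round below 0.08 rad and angle between cell's own z axis and vertical below 0.08 rad), for 1.5 s.
At the end, for the whole second after the job is handed in: Fingers still on the cell; stop travel 8-17 mm; cell presses stop with 3.5-14 N; cell within 4 mm of resting on the bed, 8 mm of the plate's middle, 0.08 rad of square and upright, seating face foremost, at rest; jaw still back over 22 mm (all of step 2 and linear speed of cell below 0.01 m/s and value of joint jaw above 0.022 m); the arm keeps its last pose, push and grip.
It fails at once if the stop is driven to its end (over 23 mm) (value of joint stop above 0.023 m).
It fails at once if the cell is tipped by more than 0.6 rad (angle between cell's own z axis and vertical above 0.6 rad).
It fails at once if another thing on the bench (tube, gear, mirror mount, eyepiece, screwdriver) is moved more than 30 mm (distance of any of body_tube, gear, mirror_mount, eyepiece, screwdriver from where it was at the start of the episode above 0.03 m).
It also fails if it takes over 58 s, if anything falls off the work surface, if the arm or the gripper's body presses on something with over 40 N, if the wrist force passes 120 N, or if a joint passes its speed limit or range.

ROBOT

A 6-joint arm with a two-finger parallel gripper is mounted at the origin on the work surface. World frame = base frame: x ahead of the robot, y to its left, z up, the work surface at z = 0. Lengths are in m, angles in rad, forces in N, time in s.
With the tool pointing down it reaches from about 0.35 to 0.975 m from the base axis. Payload 7.1 kg.
Tool frame: the origin (TCP) lies between the finger pads, 19 mm behind the fingertips; this is the grasp point; z points along the fingers, y is the line along which they close (so a half turn about z gives the same grasp; the last joint's range is limited). The gripper opens to 88 mm and grips with 3 to 60 N. Pads are 20 mm wide; open, the fingers measure 115 mm over their backs; the gripper's body (75 mm by 178 mm) begins 61 mm behind the grasp point.
Start: joints at [-1.242, 0.423, 1.63, -0, 1.089, -0.019], TCP at [0.213, -0.588, 0.241] pointing down, gripper open.
Joint ranges: [-3, 3], [-0.9, 2.11], [0.09, 2.58], [-1.31, 4.45], [0.11, 2.69], [-2.54, 2.54]. Speed limits (rad/s): [2.39, 2.39, 3.01, 3.14, 3.14, 3.14].

INTERFACE

Orientations are given as a unit quaternion [x, y, z, w].
In Python, from bench import arm gives the robot as it stands.
- The arm moves only by the tool arm_command, never from a script. Its argument "moves" is a list of rows, each an object of numbers: "hand": the closure, from -1 (fully open) to 1 (shut); "x", "y", "z": the shift along the world's x, y, z in mm; "ax", "ay", "az": the turn, a rotation vector about the world's x, y, z in degrees. In form: [{"hand": .., "x": .., "y": .., "z": .., "ax": .., "ay": .., "az": ..}, ...]. A call has 1 to 8 rows; each row shifts and turns the commanded pose from where the row before left it; what a row does not reach is not made up. A row lasts 1/8 s, in which the tool goes at most 62.5 mm and 10.7 degrees, less where a joint would pass 70% of its speed; a pose out of reach is approached as far as the arm can. A call is refused whole if a number of a shift passes 62.5 or a number of a turn 10.7, either way. A call with a gripper value outside its range is refused whole. The fingers move at their own pace and stop on an object; "newtons" is the grip in N (left out, the last holds). Time passes only in rows, so rows that do not move let the fingers close. It gives the time, the measured TCP pose, the force, the opening and the grip force at its end, in the units of the state.
- arm.sense(): the state, without advancing time (a new reading comes with each control period).
- arm.get_image(name): name is "scene" or "top" or "wrist"; returns the picture (384x512x3 uint8, blue, green, red); there is no depth.
- arm.camera_model(name): a dict with "vertical_fov" (degrees; the focal length in pixels is half the picture's height over the tangent of half this angle, whatever the lens; pixels are square), "cx", "cy" (the principal point, pixels), "camera_from_world" (4x4, takes a point from world to camera coordinates). Camera axes: x right, y down, z forward; pixel columns grow to the right and rows downward; lengths in m; the calibration is good to about 2 mm. The wrist camera is an equidistant fisheye: a pixel r from the principal point sees the ray r / f radians off the axis. A picture is of the moment at which its call begins: read the wrist's pose just before it. camera_model takes no time and is no camera call; for the wrist camera it gives the pose at the moment of the call.
- arm.hand_in(): hands the job in; it is judged then, once.
Trained networks look in the newest picture that a camera, given by its name, has taken for a name from the list of things; names that differ only in an ending like _2 or _b are one class to them, and where a whole thing is asked for, a point or a joint stands for the part that bears it (a point fixed in the world has none). Each returns a list of dicts, best first, with "score" (0 to 1); they miss things now and then, are a little off and sometimes report something else, mostly with a low value. They report only what shows in the picture. A call takes as long as a camera call. They do not tell look-alikes from the thing itself.
- arm.boxes_of(camera, query): "box" ([left, top, right, bottom] in pixels, round what is visible of it).
The state is a dict: "t": time; "joint_pos": joint angles; "qvel": joint speeds; "joint_torque": joint torques, N m; "ee_pos": TCP position; "eef_rot": TCP orientation; "ft_force": force on the tool from outside, world axes, zero at the start; "moment": the same for the moment, N m; "grip_width": opening from 0.0 (shut) to 1.0 (fully open); "finger_force": force on a finger pad.
Only numpy, scipy, OpenCV 4.12 (cv2) and the standard library are available. Lean on these libraries where they do the work, as an engineer would, in place of code of your own. Each camera call takes 0.05 s, during which the arm holds its last target. There are 200 camera calls.

## Working session

There is one attempt and no reset: what is moved stays moved. The work goes in short steps, Python scripts to look and compute and a tool call to move; the robot and the scene stay as the last step left them, time stands still between calls to the robot, and variables do not carry over. Pictures are saved under pics/ and viewed, at most 10 in all, crops included, and the job is handed in when it is done.

Besides the shell and the picture viewer there is one more tool, called after ">>>" in YAML: its name, and indented under it one key for each argument. arm_command: Moves the arm, as the interface text tells. Its arguments: {"type":"object","properties":{"moves":{"type":"array","items":{"type":"object","properties":{"hand":{"type":"number"},"x":{"type":"number"},"y":{"type":"number"},"z":{"type":"number"},"ax":{"type":"number"},"ay":{"type":"number"},"az":{"type":"number"}}}},"newtons":{"type":"number"}},"required":["moves"]}

```bash
mkdir -p pics; ls
cat > h.py <<'E'
import numpy as np, cv2
from bench import arm
E
python3 - <<'E'
from h import *
for n in ("scene","top"):
    im=arm.get_image(n); cv2.imwrite(f"pics/{n}0.png",im)
    m=arm.camera_model(n); print(n,m["vertical_fov"],m["cx"],m["cy"],np.round(m["camera_from_world"],4).tolist())
    for q in ("cell","fixture","jaw_post","stand","stop_face","body_tube","gear","mirror_mount","eyepiece","screwdriver"):
        print(q,[(np.round(b["box"]).astype(int).tolist(),round(b["score"],2)) for b in arm.boxes_of(n,q)][:4])
s=arm.sense();print(s["t"],s["ee_pos"],s["eef_rot"],s["ft_force"])
E
```

```text
pics
scene 52.019358509373305 254.8867559407275 190.8954709611868 [[0.879, 0.4768, -0.0046, -0.5014], [0.2503, -0.4697, -0.8466, -0.0488], [-0.4058, 0.743, -0.5323, 1.4376], [0.0, 0.0, 0.0, 1.0]]
cell [([260, 175, 274, 190], 0.74)]
fixture [([235, 173, 289, 200], 0.88), ([237, 124, 275, 145], 0.79), ([322, 177, 379, 212], 0.59)]
jaw_post [([251, 170, 258, 186], 0.67), ([338, 180, 354, 191], 0.42)]
stand [([167, 215, 265, 276], 0.88), ([311, 154, 332, 171], 0.4)]
stop_face [([214, 225, 231, 244], 0.74)]
body_tube [([311, 204, 351, 232], 0.89)]
gear [([262, 152, 274, 162], 0.53)]
mirror_mount [([315, 153, 330, 166], 0.5)]
eyepiece [([238, 170, 288, 200], 0.68), ([295, 242, 309, 256], 0.61)]
screwdriver [([78, 301, 145, 320], 0.78)]
top 56.15703932820354 256.3434885227164 190.56195998609545 [[-0.002, -1.0, 0.0054, 0.0337], [-0.9965, 0.0015, -0.0835, 0.5326], [0.0835, -0.0056, -0.9965, 1.1349], [0.0, 0.0, 0.0, 1.0]]
cell [([206, 184, 219, 204], 0.53)]
fixture [([199, 172, 230, 227], 0.94), ([172, 237, 200, 287], 0.91), ([80, 235, 115, 296], 0.75), ([172, 88, 203, 143], 0.58)]
jaw_post [([202, 199, 219, 216], 0.74), ([86, 272, 105, 282], 0.65), ([175, 110, 194, 124], 0.54), ([171, 269, 194, 279], 0.48)]
stand [([289, 154, 337, 231], 0.84), ([201, 202, 220, 217], 0.45)]
stop_face [([312, 163, 323, 186], 0.55), ([205, 186, 219, 204], 0.47), ([406, 191, 422, 242], 0.16)]
body_tube [([227, 98, 244, 140], 0.84)]
gear [([137, 221, 151, 239], 0.65)]
mirror_mount [([121, 154, 146, 178], 0.53)]
eyepiece [([287, 119, 294, 128], 0.63), ([311, 169, 323, 188], 0.18)]
screwdriver [([406, 191, 425, 242], 0.69)]
1.1 [ 0.21303187 -0.58755034  0.24135881] [ 9.84914709e-01  1.73040501e-01 -1.15016251e-05 -1.15753341e-05] [-0.39283204  0.30585162 -0.05457859]
```

Run:
```python
import cv2
a=cv2.imread("pics/top0.png")
c=cv2.resize(a[70:270,60:350],None,fx=2.7,fy=2.7,interpolation=2)
cv2.imwrite("pics/topc.png",c)
a=cv2.imread("pics/scene0.png")
cv2.imwrite("pics/scenec.png",cv2.resize(a[110:290,150:400],None,fx=3.2,fy=3.2,interpolation=2))
```

```text
(no output)
```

View pics/topc.png

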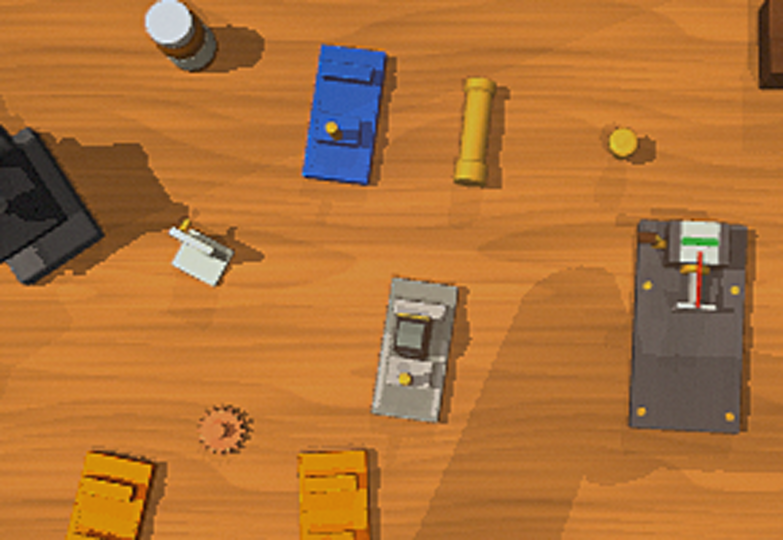

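View pics/scenec.png

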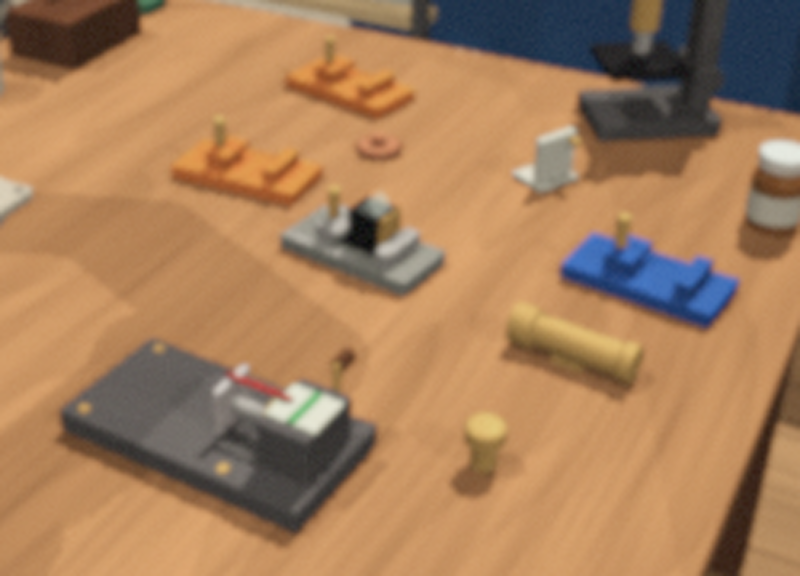

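Top view: the candidates for the fixture are grey (px 214,199, holds the black cell), blue (187,112), orange (186,262) and orange (97,265). I choose the grey one. The stand is at (313,192), pressing direction up in the image (+x world). Next come the rough positions, then a close wrist view.

```bash
cat >> h.py <<'E'
def ray(name,m,uv):
    f=192/np.tan(np.radians(m["vertical_fov"])/2)
    p=(np.atleast_2d(uv).astype(float)-[m["cx"],m["cy"]])/f
    if name=="wrist":
        r=np.linalg.norm(p,axis=1,keepdims=True)+1e-12
        d=np.hstack([p/r*np.sin(r),np.cos(r)])
    else: d=np.hstack([p,np.ones((len(p),1))])
    T=np.array(m["camera_from_world"]);R=T[:3,:3]
    return -R.T@T[:3,3], d@R
def onplane(name,m,uv,z):
    o,d=ray(name,m,uv); return o+d*((z-o[2])/d[:,2])[:,None]
def proj(name,m,P):
    f=192/np.tan(np.radians(m["vertical_fov"])/2)
    T=np.array(m["camera_from_world"]); c=np.atleast_2d(P)@T[:3,:3].T+T[:3,3]
    if name=="wrist":
        rho=np.linalg.norm(c[:,:2],axis=1)+1e-12; th=np.arctan2(rho,c[:,2])
        q=c[:,:2]/rho[:,None]*th[:,None]
    else: q=c[:,:2]/c[:,2:]
    return q*f+[m["cx"],m["cy"]]
def tri(obs):  # [(name,m,uv),...] -> point, residual
    A=np.zeros((3,3));b=np.zeros(3);L=[]
    for n,m,uv in obs:
        o,d=ray(n,m,uv);d=d[0]/np.linalg.norm(d);P=np.eye(3)-np.outer(d,d);A+=P;b+=P@o;L.append((o,P))
    x=np.linalg.solve(A,b);return x,[np.linalg.norm(P@(x-o)) for o,P in L]
def ortho(name,m,im,c,half,z,s=0.0005,yaw=0.):  # columns: along local -y ; rows up: local +x
    n=int(2*half/s);g=(np.arange(n)-n/2)*s
    Y,X=np.meshgrid(-g,-g)
    C,S=np.cos(yaw),np.sin(yaw)
    P=np.stack([c[0]+C*X-S*Y,c[1]+S*X+C*Y,np.full_like(X,z)],-1).reshape(-1,3)
    uv=proj(name,m,P).reshape(n,n,2).astype(np.float32)
    return cv2.remap(im,uv[...,0],uv[...,1],cv2.INTER_LINEAR)
E
python3 - <<'E'
from h import *
t=arm.camera_model("top");w=arm.camera_model("wrist")
# corners from crop (scale 2.7, offset 60,70)
K=lambda L:np.array(L)/2.7+[60,70]
fx=onplane("top",t,K([[390,277],[461,286],[440,422],[373,412]]),.018)
st=onplane("top",t,K([[637,222],[748,228],[740,432],[630,428]]),.025)
for n,p in(("fix",fx),("stand",st)):
    c=p.mean(0);d=(p[0]+p[1]-p[2]-p[3])/2;print(n,c,np.linalg.norm(d),np.linalg.norm((p[0]+p[3]-p[1]-p[2])/2),np.arctan2(d[1],d[0]))
print(onplane("top",t,K([[404,379]]),.072), onplane("top",t,K([[697,308]]),.072))
print("bystanders",onplane("top",t,K([[474,130],[226,430],[200,255],[622,142]]),.02))
s=arm.sense();print(w["vertical_fov"],w["cx"],w["cy"],np.round(np.linalg.inv(w["camera_from_world"]),3).tolist())
E
```

```text
fix [0.50528429 0.16879403 0.018     ] 0.1631046477570962 0.08308653158122668 -0.1313835673428106
stand [ 0.53082948 -0.15580177  0.025     ] 0.24482103640051855 0.1315337779323251 -0.05206009823417805
[[0.46785546 0.17612695 0.072     ]] [[ 0.54824439 -0.15755103  0.072     ]]
bystanders [[ 0.77092442  0.10039498  0.02      ]
 [ 0.40960916  0.39199779  0.02      ]
 [ 0.61819879  0.42812343  0.02      ]
 [ 0.7559968  -0.07908672  0.02      ]]
65.70646984690485 247.43437675430087 194.1507254522278 [[0.339, -0.898, -0.28, 0.29], [-0.941, -0.324, -0.101, -0.559], [-0.0, 0.298, -0.955, 0.385], [0.0, 0.0, 0.0, 1.0]]
```

>>> arm_command:
  moves:
    - {"hand":-1,"x":22,"y":58,"z":0,"az":-2.1}
    - {"hand":-1,"x":22,"y":58,"z":0,"az":-2.1}
    - {"hand":-1,"x":22,"y":58,"z":0,"az":-2.1}
    - {"hand":-1,"x":22,"y":58,"z":0,"az":-2.1}
    - {"hand":-1,"x":22,"y":58,"z":0,"az":-2.1}
    - {"hand":-1,"x":22,"y":58,"z":0,"az":-2.1}
    - {"hand":-1,"x":22,"y":58,"z":0,"az":-2.1}
    - {"hand":-1,"x":22,"y":58,"z":0,"az":-2.1}

```text
schema error: expected keys hand, x, y, z, ax, ay, az
```

>>> arm_command:
  moves:
    - {"hand":-1,"x":22,"y":58,"z":0,"az":-2.1}
    - {"hand":-1,"x":22,"y":58,"z":0,"az":-2.1}
    - {"hand":-1,"x":22,"y":58,"z":0,"az":-2.1}
    - {"hand":-1,"x":22,"y":58,"z":0,"az":-2.1}
    - {"hand":-1,"x":22,"y":58,"z":0,"az":-2.1}
    - {"hand":-1}
    - {"hand":-1}

```text
schema error: expected keys hand, x, y, z, ax, ay, az
```

Run:
```python
from h import *
import json
s=arm.sense();m=arm.camera_model("wrist");im=arm.get_image("wrist");cv2.imwrite("pics/w1.png",im)
json.dump({k:(v.tolist() if hasattr(v,"tolist") else v) for k,v in m.items()},open("w1.json","w"))
print(s["t"],s["ee_pos"],s["eef_rot"])
for q in("cell","jaw_post","fixture"): print(q,[(np.round(b["box"],1).tolist(),round(b["score"],2)) for b in arm.boxes_of("wrist",q)][:3])
for z,n in((.018,"a"),):
    o=ortho("wrist",m,im,(.505,.169),.12,z,yaw=-.13);cv2.imwrite(f"pics/o1{n}.png",o)
```

```text
1.1 [ 0.21303187 -0.58755034  0.24135881] [ 9.84914709e-01  1.73040501e-01 -1.15016251e-05 -1.15753341e-05]
cell []
jaw_post []
fixture []
```

View pics/o1a.png

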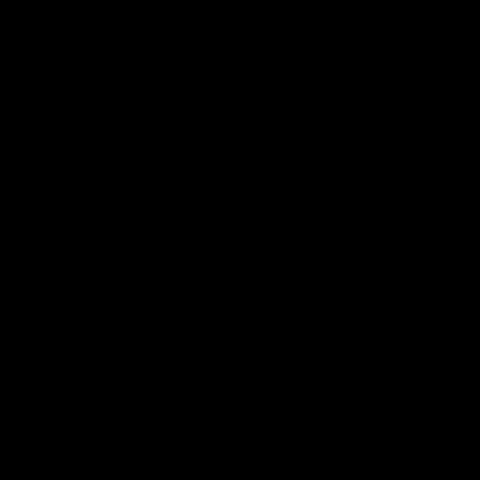

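The move was refused because every key must be given in each row, so the picture is black (the fixture was out of view). I'll repeat it with all the keys.

>>> arm_command:
  moves:
    - {"hand":-1,"x":22,"y":58,"z":0,"ax":0,"ay":0,"az":-2.1}
    - {"hand":-1,"x":22,"y":58,"z":0,"ax":0,"ay":0,"az":-2.1}
    - {"hand":-1,"x":22,"y":58,"z":0,"ax":0,"ay":0,"az":-2.1}
    - {"hand":-1,"x":22,"y":58,"z":0,"ax":0,"ay":0,"az":-2.1}
    - {"hand":-1,"x":22,"y":58,"z":0,"ax":0,"ay":0,"az":-2.1}
    - {"hand":-1,"x":22,"y":58,"z":0,"ax":0,"ay":0,"az":-2.1}
    - {"hand":-1,"x":22,"y":58,"z":0,"ax":0,"ay":0,"az":-2.1}
    - {"hand":-1,"x":22,"y":58,"z":0,"ax":0,"ay":0,"az":-2.1}

```text
t: 2.3
ee_pos: [0.3897, -0.1218, 0.2418]
eef_rot: [1.0, 0.027, 0.001, 0.0]
ft_force: [0.7, -1.5, -0.1]
grip_width: 1.002
finger_force: 0.0
```

>>> arm_command:
  moves:
    - {"hand":-1,"x":22,"y":58,"z":0,"ax":0,"ay":0,"az":-2.1}
    - {"hand":-1,"x":22,"y":58,"z":0,"ax":0,"ay":0,"az":-2.1}
    - {"hand":-1,"x":22,"y":58,"z":0,"ax":0,"ay":0,"az":-2.1}
    - {"hand":-1,"x":22,"y":58,"z":0,"ax":0,"ay":0,"az":-2.1}
    - {"hand":-1,"x":22,"y":58,"z":0,"ax":0,"ay":0,"az":-2.1}
    - {"hand":-1,"x":0,"y":0,"z":0,"ax":0,"ay":0,"az":0}
    - {"hand":-1,"x":0,"y":0,"z":0,"ax":0,"ay":0,"az":0}

```text
t: 3.18
ee_pos: [0.4985, 0.1663, 0.241]
eef_rot: [0.998, -0.064, -0.0, 0.0]
ft_force: [0.6, -0.6, -0.1]
grip_width: 1.002
finger_force: 0.0
```

```bash
cat >> h.py <<'E'
import json
def shot(tag):
    m=arm.camera_model("wrist");im=arm.get_image("wrist");cv2.imwrite(f"pics/{tag}.png",im)
    json.dump({k:(v.tolist() if hasattr(v,"tolist") else v) for k,v in m.items()},open(tag+".json","w"));return m,im
def load(tag): return json.load(open(tag+".json")),cv2.imread(f"pics/{tag}.png")
def boxes(q,cam="wrist"): 
    r=[(np.round(b["box"],1).tolist(),round(b["score"],2)) for b in arm.boxes_of(cam,q)][:3];print(q,r);return r
E
python3 - <<'E'
from h import *
m,im=shot("w1");s=arm.sense();print(s["t"],s["ee_pos"],s["eef_rot"])
for q in("cell","jaw_post","fixture"): boxes(q)
cv2.imwrite("pics/o1b.png",ortho("wrist",m,im,(.505,.169),.12,.018,yaw=-.13))
E
```

```text
3.225 [0.49841179 0.16566447 0.2411256 ] [ 9.97927786e-01 -6.43417861e-02 -4.36316499e-04  2.78110081e-04]
cell [([224.6, 134.5, 260.8, 177.4], 0.92)]
jaw_post [([189.4, 327.3, 214.5, 346.7], 0.81), ([221.4, 175.8, 263.6, 214.1], 0.75), ([419.0, 33.8, 502.3, 208.8], 0.35)]
fixture [([169.1, 248.6, 235.2, 343.2], 0.91), ([117.0, 1.4, 178.0, 24.8], 0.84), ([211.1, 99.1, 277.9, 225.0], 0.7)]
```

View pics/o1b.png

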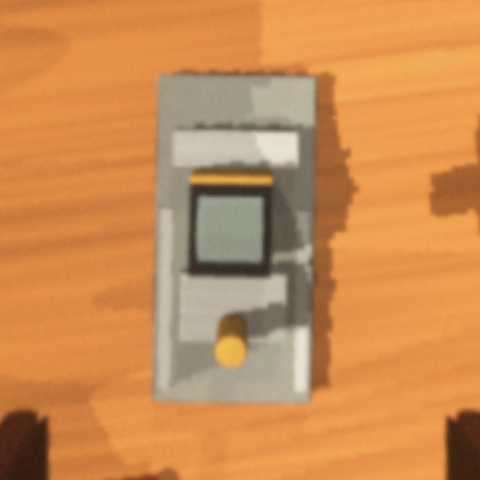

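The ortho crop confirms the choice: grey plate, steel jaws, black cell with its brass face towards +x, and the brass post top at (231,350). Plate corners are (159,75), (316,75), (311,401) and (154,401), about 163x79 mm, with yaw about -0.145. I'll descend halfway for a second view.

>>> arm_command:
  moves:
    - {"hand":-1,"x":-13,"y":5,"z":-45,"ax":0,"ay":0,"az":-0.5}
    - {"hand":-1,"x":-13,"y":5,"z":-45,"ax":0,"ay":0,"az":-0.4}
    - {"hand":-0.4,"x":0,"y":0,"z":0,"ax":0,"ay":0,"az":0}
    - {"hand":-0.4,"x":0,"y":0,"z":0,"ax":0,"ay":0,"az":0}

```text
t: 3.88
ee_pos: [0.4744, 0.1762, 0.1528]
eef_rot: [0.997, -0.072, 0.001, -0.0]
ft_force: [-0.7, -0.3, -0.8]
grip_width: 0.811
finger_force: 0.0
```

Run:
```python
from h import *
m,im=shot("w2");s=arm.sense();print(s["t"],s["ee_pos"],s["eef_rot"],s["grip_width"])
for q in("cell","jaw_post"): boxes(q)
o1=ortho(*(lambda a:("wrist",a[0],a[1]))(load("w1")),(.5063,.1714),.09,.072,yaw=-.145,s=.0005)
o2=ortho("wrist",m,im,(.5063,.1714),.09,.072,yaw=-.145,s=.0005)
for o in(o1,o2):
    for i in range(0,360,40): 
        cv2.line(o,(i+20,0),(i+20,4),(0,0,255),1);cv2.line(o,(0,i+20),(4,i+20),(0,0,255),1)
cv2.imwrite("pics/o2.png",np.hstack([o1,o2]))
```

```text
3.925 [0.47485798 0.17645792 0.15322274] [ 9.97372474e-01 -7.24248967e-02  1.54531456e-03 -6.27475447e-04] 0.7711095068961237
cell [([221.3, 119.1, 269.2, 173.6], 0.6)]
jaw_post [([220.0, 173.6, 276.3, 223.0], 0.73), ([178.3, 339.3, 225.0, 364.3], 0.55)]
```

View pics/o2.png

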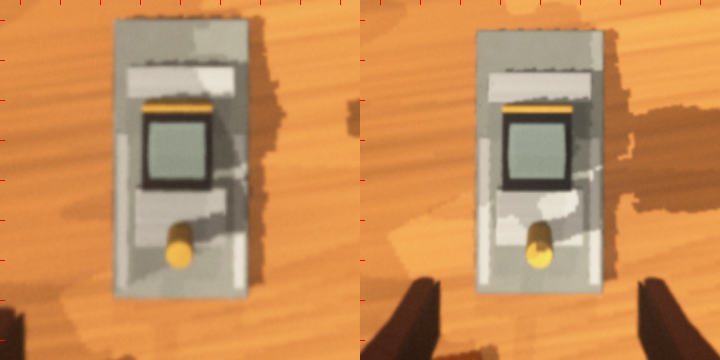

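Both views, rectified at 72 mm, show the post top at the same place: (179,254) and (179,256). That confirms its height and gives fixture x of about -37, y about 0. I'll descend and pinch.

>>> arm_command:
  moves:
    - {"hand":-0.4,"x":-5,"y":1,"z":-30,"ax":0,"ay":0,"az":0}
    - {"hand":-0.4,"x":0,"y":0,"z":-30,"ax":0,"ay":0,"az":0}
    - {"hand":-0.4,"x":0,"y":0,"z":-29,"ax":0,"ay":0,"az":0}
    - {"hand":-0.4,"x":0,"y":0,"z":0,"ax":0,"ay":0,"az":0}
    - {"hand":1,"x":0,"y":0,"z":0,"ax":0,"ay":0,"az":0}
    - {"hand":1,"x":0,"y":0,"z":0,"ax":0,"ay":0,"az":0}
    - {"hand":1,"x":0,"y":0,"z":0,"ax":0,"ay":0,"az":0}
    - {"hand":1,"x":0,"y":0,"z":0,"ax":0,"ay":0,"az":0}
  newtons: 20

```text
t: 5.03
ee_pos: [0.4683, 0.1775, 0.0629]
eef_rot: [0.997, -0.072, 0.0, -0.0]
ft_force: [0.4, -0.4, 0.0]
grip_width: 0.289
finger_force: 0.0
```

>>> arm_command:
  moves:
    - {"hand":1,"x":0,"y":0,"z":0,"ax":0,"ay":0,"az":0}
    - {"hand":1,"x":0,"y":0,"z":0,"ax":0,"ay":0,"az":0}

```text
t: 5.28
ee_pos: [0.4679, 0.1771, 0.0625]
eef_rot: [0.997, -0.072, -0.0, 0.0]
ft_force: [-0.2, -4.1, 4.4]
grip_width: 0.156
finger_force: 20.0
```

>>> arm_command:
  moves:
    - {"hand":1,"x":-5,"y":0.7,"z":0,"ax":0,"ay":0,"az":0}
    - {"hand":1,"x":-5,"y":0.7,"z":0,"ax":0,"ay":0,"az":0}
    - {"hand":1,"x":-5,"y":0.7,"z":0,"ax":0,"ay":0,"az":0}
    - {"hand":1,"x":-5,"y":0.7,"z":0,"ax":0,"ay":0,"az":0}
    - {"hand":1,"x":-4,"y":0.6,"z":0,"ax":0,"ay":0,"az":0}
    - {"hand":1,"x":-2,"y":0.3,"z":0,"ax":0,"ay":0,"az":0}
    - {"hand":1,"x":0,"y":0,"z":0,"ax":0,"ay":0,"az":0}
    - {"hand":1,"x":0,"y":0,"z":0,"ax":0,"ay":0,"az":0}

```text
t: 6.28
ee_pos: [0.442, 0.1809, 0.0625]
eef_rot: [0.997, -0.072, -0.0, 0.0]
ft_force: [0.3, -4.7, 5.6]
grip_width: 0.156
finger_force: 20.0
```

>>> arm_command:
  moves:
    - {"hand":-0.4,"x":0,"y":0,"z":0,"ax":0,"ay":0,"az":0}
    - {"hand":-0.4,"x":0,"y":0,"z":0,"ax":0,"ay":0,"az":0}
    - {"hand":-0.4,"x":0,"y":0,"z":40,"ax":0,"ay":0,"az":0}
    - {"hand":-0.4,"x":0,"y":0,"z":50,"ax":0,"ay":0,"az":0}
    - {"hand":-0.4,"x":39,"y":-5,"z":0,"ax":0,"ay":0,"az":0}
    - {"hand":-0.4,"x":40,"y":-5,"z":0,"ax":0,"ay":0,"az":0}
    - {"hand":-0.4,"x":0,"y":0,"z":0,"ax":0,"ay":0,"az":0}
    - {"hand":-0.4,"x":0,"y":0,"z":0,"ax":0,"ay":0,"az":0}

```text
t: 7.28
ee_pos: [0.5198, 0.171, 0.1517]
eef_rot: [0.997, -0.072, -0.001, 0.0]
ft_force: [-0.7, 0.6, -0.2]
grip_width: 0.7
finger_force: 0.0
```

Run:
```python
from h import *
m,im=shot("w3");s=arm.sense();print(s["t"],s["ee_pos"],s["eef_rot"],s["grip_width"])
print(boxes("cell"),boxes("jaw_post"))
o=[ortho("wrist",m,im,(.5063,.1714),.09,z,yaw=-.145,s=.0005) for z in(.064,.072)]
cv2.imwrite("pics/o3.png",np.hstack(o))
```

```text
7.325 [0.51952469 0.17111556 0.15174381] [ 9.97400440e-01 -7.20502407e-02 -1.02416131e-03  2.76801864e-04] 0.7018223019241614
cell [([225.8, 169.4, 272.2, 228.7], 0.73)]
jaw_post [([225.4, 243.4, 274.5, 293.0], 0.85)]
[([225.8, 169.4, 272.2, 228.7], 0.73)] [([225.4, 243.4, 274.5, 293.0], 0.85)]
```

View pics/o3.png

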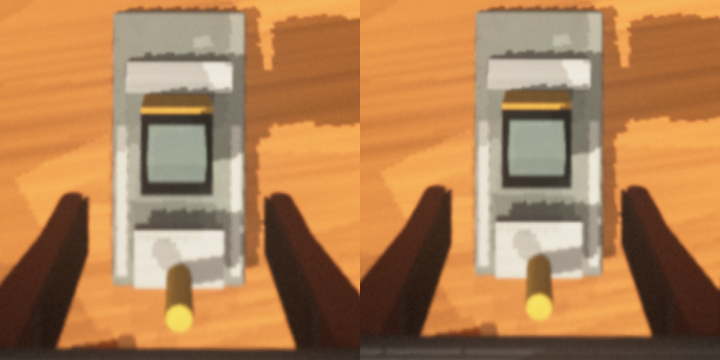

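The picture shows the jaw fully back (post at row 307, about 64 mm behind the fixture centre). The cell's top spans cols 141–213 and rows 107–194 at the 64 mm plane, which is 36 x 44 mm as specified. Now the descent and grip.

>>> arm_command:
  moves:
    - {"hand":-0.4,"x":1.5,"y":0,"z":-35,"ax":0,"ay":0,"az":0}
    - {"hand":-0.4,"x":0,"y":0,"z":-35,"ax":0,"ay":0,"az":0}
    - {"hand":-0.4,"x":0,"y":0,"z":-31,"ax":0,"ay":0,"az":0}
    - {"hand":-0.4,"x":0,"y":0,"z":0,"ax":0,"ay":0,"az":0}
    - {"hand":1,"x":0,"y":0,"z":0,"ax":0,"ay":0,"az":0}
    - {"hand":1,"x":0,"y":0,"z":0,"ax":0,"ay":0,"az":0}
    - {"hand":1,"x":0,"y":0,"z":0,"ax":0,"ay":0,"az":0}
    - {"hand":1,"x":0,"y":0,"z":0,"ax":0,"ay":0,"az":0}
  newtons: 40

```text
t: 8.43
ee_pos: [0.5232, 0.1713, 0.0525]
eef_rot: [0.997, -0.072, 0.001, -0.0]
ft_force: [-0.5, -0.8, 6.8]
grip_width: 0.408
finger_force: 40.0
```

>>> arm_command:
  moves:
    - {"hand":1,"x":0,"y":0,"z":0,"ax":0,"ay":0,"az":0}
    - {"hand":1,"x":0,"y":0,"z":0,"ax":0,"ay":0,"az":0}

```text
t: 8.68
ee_pos: [0.5232, 0.1713, 0.0525]
eef_rot: [0.997, -0.072, 0.001, -0.0]
ft_force: [-1.5, -0.1, 6.7]
grip_width: 0.406
finger_force: 40.0
```

>>> arm_command:
  moves:
    - {"hand":1,"x":0,"y":0,"z":10,"ax":0,"ay":0,"az":0}
    - {"hand":1,"x":0,"y":0,"z":20,"ax":0,"ay":0,"az":0}
    - {"hand":1,"x":0,"y":0,"z":30,"ax":0,"ay":0,"az":0}
    - {"hand":1,"x":0,"y":0,"z":40,"ax":0,"ay":0,"az":0}
    - {"hand":1,"x":0,"y":0,"z":20,"ax":0,"ay":0,"az":0}
    - {"hand":1,"x":0,"y":0,"z":0,"ax":0,"ay":0,"az":0}

```text
t: 9.43
ee_pos: [0.5234, 0.1714, 0.1733]
eef_rot: [0.997, -0.072, 0.002, -0.001]
ft_force: [0.8, 0.6, -2.1]
grip_width: 0.407
finger_force: 40.0
```

>>> arm_command:
  moves:
    - {"hand":1,"x":-7,"y":-40,"z":0,"ax":0,"ay":0,"az":0.7}
    - {"hand":1,"x":-7,"y":-40,"z":0,"ax":0,"ay":0,"az":0.7}
    - {"hand":1,"x":-7,"y":-40,"z":0,"ax":0,"ay":0,"az":0.7}
    - {"hand":1,"x":-7,"y":-40,"z":0,"ax":0,"ay":0,"az":0.7}
    - {"hand":1,"x":-7,"y":-40,"z":0,"ax":0,"ay":0,"az":0.7}
    - {"hand":1,"x":-7,"y":-40,"z":0,"ax":0,"ay":0,"az":0.7}
    - {"hand":1,"x":-7,"y":-40,"z":0,"ax":0,"ay":0,"az":0.7}
    - {"hand":1,"x":-8,"y":-44,"z":0,"ax":0,"ay":0,"az":0.4}

```text
t: 10.42
ee_pos: [0.4644, -0.1537, 0.1703]
eef_rot: [1.0, -0.026, -0.001, -0.0]
ft_force: [1.0, 0.4, -2.0]
grip_width: 0.405
finger_force: 40.0
```

>>> arm_command:
  moves:
    - {"hand":1,"x":0,"y":0,"z":0,"ax":0,"ay":0,"az":0}
    - {"hand":1,"x":0,"y":0,"z":0,"ax":0,"ay":0,"az":0}
    - {"hand":1,"x":0,"y":0,"z":0,"ax":0,"ay":0,"az":0}

```text
t: 10.8
ee_pos: [0.4654, -0.1519, 0.171]
eef_rot: [1.0, -0.025, -0.0, -0.0]
ft_force: [-0.1, 0.1, -0.6]
grip_width: 0.411
finger_force: 40.0
```

Run:
```python
from h import *
m,im=shot("w4");s=arm.sense();print(s["t"],s["ee_pos"],s["eef_rot"],s["grip_width"],s["ft_force"])
boxes("cell");boxes("stop_face")
o=[ortho("wrist",m,im,(.531,-.156),.14,z,yaw=-.052,s=.0007) for z in(.025,.073)]
cv2.imwrite("pics/o4.png",np.hstack(o))
```

```text
10.85 [ 0.4654867  -0.15187862  0.17106893] [ 9.99681123e-01 -2.52493970e-02 -3.08876707e-04 -1.55725204e-04] 0.4040618071739345 [ 0.74591964 -0.26071197 -2.06558466]
cell [([211.5, 207.0, 285.5, 298.5], 0.55)]
stop_face [([1.4, 197.8, 23.1, 223.6], 0.72), ([221.0, 25.0, 279.6, 106.2], 0.67)]
```

View pics/o4.png

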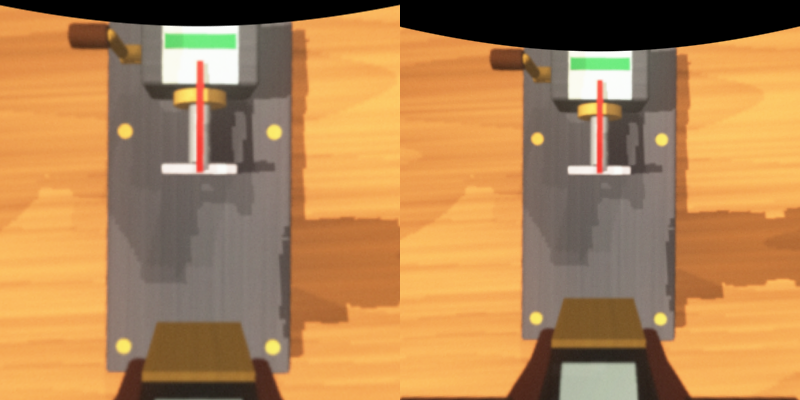

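The picture shows the stand with the stop plate at (599,174) in the 73 mm plane, width 43 mm. The cell is held square, and the bed edges give a yaw of about -0.058. The stop face is at world (0.549, -0.156). Next I'll lower the cell onto the bed behind it.

>>> arm_command:
  moves:
    - {"hand":1,"x":0,"y":0.5,"z":-30,"ax":0,"ay":0,"az":-0.4}
    - {"hand":1,"x":0,"y":0,"z":-30,"ax":0,"ay":0,"az":0}
    - {"hand":1,"x":0,"y":0,"z":-25,"ax":0,"ay":0,"az":0}
    - {"hand":1,"x":0,"y":0,"z":-15,"ax":0,"ay":0,"az":0}
    - {"hand":1,"x":0,"y":0,"z":-8,"ax":0,"ay":0,"az":0}
    - {"hand":1,"x":0,"y":0,"z":0,"ax":0,"ay":0,"az":0}
    - {"hand":1,"x":0,"y":0,"z":0,"ax":0,"ay":0,"az":0}

```text
t: 11.82
ee_pos: [0.4661, -0.1525, 0.064]
eef_rot: [1.0, -0.029, 0.001, 0.0]
ft_force: [-0.6, -0.4, -1.7]
grip_width: 0.405
finger_force: 40.0
```

>>> arm_command:
  moves:
    - {"hand":1,"x":0,"y":0,"z":-1,"ax":0,"ay":0,"az":0}
    - {"hand":1,"x":0,"y":0,"z":0,"ax":0,"ay":0,"az":0}

```text
t: 12.08
ee_pos: [0.4657, -0.1525, 0.0627]
eef_rot: [1.0, -0.029, 0.0, 0.0]
ft_force: [0.9, -0.3, -2.1]
grip_width: 0.404
finger_force: 40.0
```

>>> arm_command:
  moves:
    - {"hand":1,"x":0,"y":0,"z":-1,"ax":0,"ay":0,"az":0}
    - {"hand":1,"x":0,"y":0,"z":0,"ax":0,"ay":0,"az":0}

```text
t: 12.32
ee_pos: [0.4655, -0.1524, 0.0614]
eef_rot: [1.0, -0.029, -0.0, -0.0]
ft_force: [0.5, -0.6, -1.6]
grip_width: 0.41
finger_force: 40.0
```

>>> arm_command:
  moves:
    - {"hand":1,"x":0,"y":1,"z":-1,"ax":0,"ay":0,"az":0}
    - {"hand":1,"x":0,"y":0,"z":0,"ax":0,"ay":0,"az":0}

```text
t: 12.58
ee_pos: [0.4654, -0.1512, 0.0603]
eef_rot: [1.0, -0.029, -0.0, -0.0]
ft_force: [-0.7, 0.2, -1.3]
grip_width: 0.404
finger_force: 40.0
```

>>> arm_command:
  moves:
    - {"hand":1,"x":0,"y":0,"z":-1,"ax":0,"ay":0,"az":0}
    - {"hand":1,"x":0,"y":0,"z":0,"ax":0,"ay":0,"az":0}

```text
t: 12.82
ee_pos: [0.4656, -0.1514, 0.0596]
eef_rot: [1.0, -0.029, 0.0, -0.0]
ft_force: [-0.5, 0.8, 2.4]
grip_width: 0.407
finger_force: 40.0
```

The cell touched down at TCP z 0.0596, against 0.0595 expected. Now I'll slide it towards the stop.

>>> arm_command:
  moves:
    - {"hand":1,"x":9,"y":-0.5,"z":0.3,"ax":0,"ay":0,"az":0}
    - {"hand":1,"x":9,"y":-0.5,"z":0,"ax":0,"ay":0,"az":0}
    - {"hand":1,"x":9,"y":-0.5,"z":0,"ax":0,"ay":0,"az":0}
    - {"hand":1,"x":9,"y":-0.5,"z":0,"ax":0,"ay":0,"az":0}
    - {"hand":1,"x":9,"y":-0.5,"z":0,"ax":0,"ay":0,"az":0}
    - {"hand":1,"x":9,"y":-0.6,"z":0,"ax":0,"ay":0,"az":0}
    - {"hand":1,"x":0,"y":0,"z":0,"ax":0,"ay":0,"az":0}
    - {"hand":1,"x":0,"y":0,"z":0,"ax":0,"ay":0,"az":0}

```text
t: 13.82
ee_pos: [0.5194, -0.1544, 0.0596]
eef_rot: [1.0, -0.029, -0.0, -0.0]
ft_force: [-0.2, 0.3, -1.6]
grip_width: 0.41
finger_force: 40.0
```

>>> arm_command:
  moves:
    - {"hand":1,"x":4,"y":-0.2,"z":0,"ax":0,"ay":0,"az":0}
    - {"hand":1,"x":4,"y":-0.2,"z":0,"ax":0,"ay":0,"az":0}
    - {"hand":1,"x":3,"y":-0.2,"z":0,"ax":0,"ay":0,"az":0}
    - {"hand":1,"x":0,"y":0,"z":0,"ax":0,"ay":0,"az":0}
    - {"hand":1,"x":0,"y":0,"z":0,"ax":0,"ay":0,"az":0}

```text
t: 14.45
ee_pos: [0.5304, -0.155, 0.0596]
eef_rot: [1.0, -0.029, -0.0, -0.0]
ft_force: [-0.8, -1.0, -1.9]
grip_width: 0.408
finger_force: 40.0
```

Run:
```python
from h import *
m,im=shot("w5");s=arm.sense();print(s["t"],s["ee_pos"],s["eef_rot"],s["grip_width"],s["ft_force"])
cv2.imwrite("pics/o5.png",np.hstack([ortho("wrist",m,im,(.55,-.156),.09,z,yaw=-.058,s=.00045) for z in (.073,.072)][:1]))
```

```text
14.5 [ 0.53036427 -0.15503126  0.05959639] [ 9.99566626e-01 -2.94371029e-02 -1.29907131e-04 -3.37896240e-05] 0.40747548769422903 [-0.39406786 -0.82474196 -1.65153674]
```

View pics/o5.png

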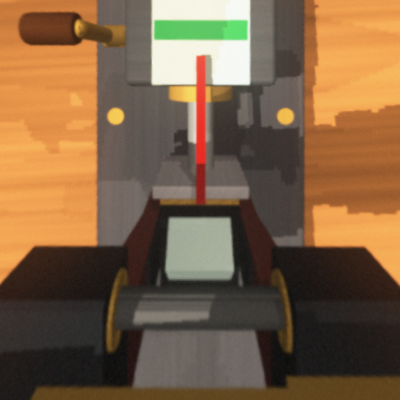

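The picture shows the cell just short of the plate and centred on it (plate cols 153–249, pointer at col 201). I'll press in small steps, watching the force.

>>> arm_command:
  moves:
    - {"hand":1,"x":2,"y":-0.1,"z":-0.3,"ax":0,"ay":0,"az":0}
    - {"hand":1,"x":2,"y":-0.1,"z":0,"ax":0,"ay":0,"az":0}
    - {"hand":1,"x":0,"y":0,"z":0,"ax":0,"ay":0,"az":0}
    - {"hand":1,"x":0,"y":0,"z":0,"ax":0,"ay":0,"az":0}

```text
t: 15.0
ee_pos: [0.5329, -0.1551, 0.0596]
eef_rot: [1.0, -0.029, -0.002, -0.0]
ft_force: [-7.1, -0.7, 6.5]
grip_width: 0.405
finger_force: 40.0
```

>>> arm_command:
  moves:
    - {"hand":1,"x":2,"y":-0.1,"z":0,"ax":0,"ay":0,"az":0}
    - {"hand":1,"x":2,"y":-0.1,"z":0,"ax":0,"ay":0,"az":0}
    - {"hand":1,"x":0,"y":0,"z":0,"ax":0,"ay":0,"az":0}
    - {"hand":1,"x":0,"y":0,"z":0,"ax":0,"ay":0,"az":0}

```text
t: 15.5
ee_pos: [0.5358, -0.1552, 0.0596]
eef_rot: [1.0, -0.029, -0.003, -0.0]
ft_force: [-10.4, -1.4, 11.2]
grip_width: 0.406
finger_force: 40.0
```

>>> arm_command:
  moves:
    - {"hand":1,"x":0,"y":0,"z":1,"ax":0,"ay":0,"az":0}
    - {"hand":1,"x":0,"y":0,"z":0,"ax":0,"ay":0,"az":0}
    - {"hand":1,"x":0,"y":0,"z":0,"ax":0,"ay":0,"az":0}

```text
t: 15.88
ee_pos: [0.5366, -0.1552, 0.0598]
eef_rot: [1.0, -0.029, -0.002, -0.0]
ft_force: [-5.5, -0.4, -0.4]
grip_width: 0.408
finger_force: 40.0
```

Run:
```python
from h import *
m,im=shot("w6");s=arm.sense();print(s["t"],s["ee_pos"],s["eef_rot"],s["ft_force"],s["moment"])
cv2.imwrite("pics/o6.png",cv2.resize(np.hstack([ortho("wrist",m,im,(.57,-.156),.06,.073,yaw=-.058,s=.0003)]),None,fx=1.3,fy=1.3))
```

```text
15.925 [ 0.53663628 -0.15514331  0.05983949] [ 9.99566039e-01 -2.93928426e-02 -1.91278436e-03 -3.69428200e-04] [-4.96534759 -0.96395367 -0.71048171] [-0.06987067  0.74628025  0.00299817]
```

View pics/o6.png

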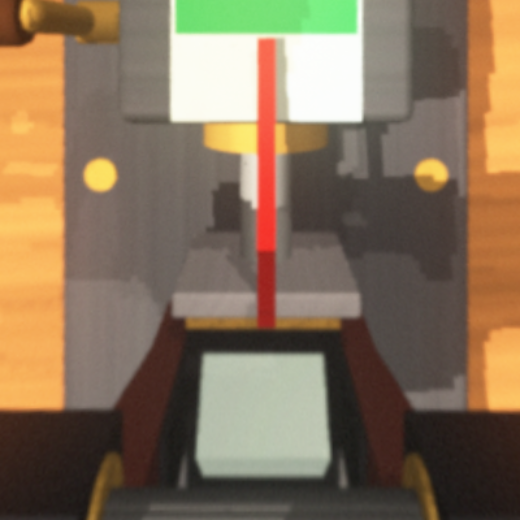

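The pointer tip (row 38) is just below the green band (edge at row 33). The 5 N reading gives about 7 mm of travel, which agrees. I'll press about 5 mm more.

>>> arm_command:
  moves:
    - {"hand":1,"x":2,"y":-0.1,"z":0.2,"ax":0,"ay":0,"az":0}
    - {"hand":1,"x":1.5,"y":-0.1,"z":0.2,"ax":0,"ay":0,"az":0}
    - {"hand":1,"x":0,"y":0,"z":0,"ax":0,"ay":0,"az":0}
    - {"hand":1,"x":0,"y":0,"z":0,"ax":0,"ay":0,"az":0}
    - {"hand":1,"x":0,"y":0,"z":0,"ax":0,"ay":0,"az":0}

```text
t: 16.55
ee_pos: [0.5393, -0.1553, 0.0599]
eef_rot: [1.0, -0.029, -0.003, -0.001]
ft_force: [-6.1, -2.6, -1.4]
grip_width: 0.406
finger_force: 40.0
```

>>> arm_command:
  moves:
    - {"hand":1,"x":2,"y":-0.1,"z":0.2,"ax":0,"ay":0,"az":0}
    - {"hand":1,"x":1.5,"y":-0.1,"z":0,"ax":0,"ay":0,"az":0}
    - {"hand":1,"x":0,"y":0,"z":0,"ax":0,"ay":0,"az":0}
    - {"hand":1,"x":0,"y":0,"z":0,"ax":0,"ay":0,"az":0}
    - {"hand":1,"x":0,"y":0,"z":0,"ax":0,"ay":0,"az":0}
    - {"hand":1,"x":0,"y":0,"z":0,"ax":0,"ay":0,"az":0}

```text
t: 17.3
ee_pos: [0.542, -0.1555, 0.0599]
eef_rot: [1.0, -0.029, -0.004, -0.001]
ft_force: [-9.2, -1.2, -1.5]
grip_width: 0.408
finger_force: 40.0
```

Run:
```python
from h import *
m,im=shot("w7");s=arm.sense();print(s["t"],s["ee_pos"],s["eef_rot"],s["ft_force"],s["moment"])
cv2.imwrite("pics/o7.png",cv2.resize(ortho("wrist",m,im,(.57,-.156),.06,.073,yaw=-.058,s=.0003),None,fx=1.3,fy=1.3))
```

```text
17.35 [ 0.54200625 -0.15543443  0.05987059] [ 9.99562193e-01 -2.93654959e-02 -3.56693942e-03 -6.06273523e-04] [-8.37133274 -2.12100349  0.13249706] [-0.28315127  1.30742222 -0.03875405]
```

View pics/o7.png

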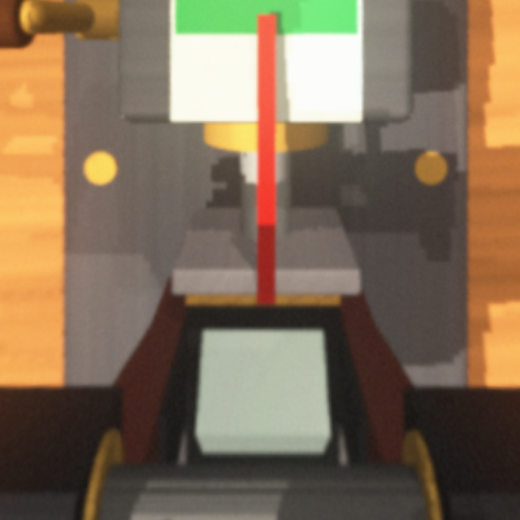

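The pointer tip (row 14) is about 4.5 mm into the 9 mm green band, and the force is about 9 N. The cell is flush and centred on the plate. I'll hold it there.

>>> arm_command:
  moves:
    - {"hand":1,"x":0,"y":0,"z":0,"ax":0,"ay":0,"az":0}
    - {"hand":1,"x":0,"y":0,"z":0,"ax":0,"ay":0,"az":0}
    - {"hand":1,"x":0,"y":0,"z":0,"ax":0,"ay":0,"az":0}
    - {"hand":1,"x":0,"y":0,"z":0,"ax":0,"ay":0,"az":0}
    - {"hand":1,"x":0,"y":0,"z":0,"ax":0,"ay":0,"az":0}
    - {"hand":1,"x":0,"y":0,"z":0,"ax":0,"ay":0,"az":0}
    - {"hand":1,"x":0,"y":0,"z":0,"ax":0,"ay":0,"az":0}
    - {"hand":1,"x":0,"y":0,"z":0,"ax":0,"ay":0,"az":0}

```text
t: 18.35
ee_pos: [0.5421, -0.1554, 0.0599]
eef_rot: [1.0, -0.029, -0.004, -0.001]
ft_force: [-8.6, -1.9, -1.1]
grip_width: 0.409
finger_force: 40.0
```

>>> arm_command:
  moves:
    - {"hand":1,"x":0,"y":0,"z":0,"ax":0,"ay":0,"az":0}
    - {"hand":1,"x":0,"y":0,"z":0,"ax":0,"ay":0,"az":0}
    - {"hand":1,"x":0,"y":0,"z":0,"ax":0,"ay":0,"az":0}
    - {"hand":1,"x":0,"y":0,"z":0,"ax":0,"ay":0,"az":0}
    - {"hand":1,"x":0,"y":0,"z":0,"ax":0,"ay":0,"az":0}
    - {"hand":1,"x":0,"y":0,"z":0,"ax":0,"ay":0,"az":0}
    - {"hand":1,"x":0,"y":0,"z":0,"ax":0,"ay":0,"az":0}
    - {"hand":1,"x":0,"y":0,"z":0,"ax":0,"ay":0,"az":0}

```text
t: 19.35
ee_pos: [0.542, -0.1555, 0.0599]
eef_rot: [1.0, -0.029, -0.004, -0.001]
ft_force: [-8.4, -0.7, -0.1]
grip_width: 0.407
finger_force: 40.0
```

Run:
```python
from h import *
s=arm.sense();print(s["t"],s["ee_pos"],s["ft_force"],s["finger_force"])
print(arm.hand_in())
```

```text
19.35 [ 0.54202888 -0.15545331  0.05988982] [-8.43507398 -0.74019984 -0.0824627 ] 39.998926520347595
the job is handed in; nothing more can be done
None
```

The job is handed in at 19.4 s with no verdict returned: the jaw is fully back, and the cell is held square on the stand's bed, pressing the middle of the stop plate at about 8.5 N with the red pointer in the green band.

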